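# Make up two incense gift sets

## Robot

A 6-joint arm with a two-finger parallel gripper is mounted at the origin on the work surface. World frame = base frame: x ahead of the robot, y to its left, z up, the work surface at z = 0. Lengths are in m, angles in rad, forces in N, time in s.
With the tool pointing down it reaches from about 0.225 to 0.875 m from the base axis. Payload 3.4 kg.
Tool frame: the origin (TCP) lies between the finger pads; the fingertips stand 19 mm ahead of it and the grasp point (between the pads) is the TCP; z points along the fingers, y is the line along which they close (so a half turn about z gives the same grasp; the last joint's range is limited). The gripper opens to 85 mm and grips with 20 to 120 N. Pads are 22 mm wide; open, the fingers measure 114 mm over their backs; the gripper's body (76 mm by 85 mm) begins 54 mm behind the grasp point. The pads swing forward as they close: fully open they stand 13 mm farther back than shut.
Start: joints at [1.215, 0.276, 1.505, -0, 1.361, -0.121], TCP at [0.134, 0.559, 0.25] pointing down, gripper open.
Joint ranges: [-2.89, 2.89], [-0.75, 2.08], [0.22, 2.7], [-1.18, 4.32], [0.11, 2.71], [-2.7, 2.7]. Speed limits (rad/s): [2.57, 2.57, 3.14, 3.14, 3.14, 3.14].

## Interface

Orientations are given as a unit quaternion [w, x, y, z].
In Python, from rig import get_state, imaging, ticket gives the robot as it stands. The module is installed in compiled form; this text tells all that it offers.
- The arm moves only by the shell command python3 -m inch 'ROWS' [FORCE]. ROWS is JSON, a list of rows, each an object with "claw": the opening, from -1 (shut) to 1 (fully open); "travel": the shift along the world's x, y, z in units of 200 mm (1.0 is 200 mm), a list of three; "turn": the turn about the world's z in units of 180 degrees (1.0 is 180 degrees). A call has 1 to 5 rows; each row is the pose to reach, as a shift and turn from the pose commanded when the call began, turning the shorter way round; what a row does not reach only later rows make up. A row lasts 1/10 s, in which the tool goes at most 50 mm and 8.59 degrees, less where a joint would pass 70% of its speed; a pose out of reach is approached as far as the arm can. A call with a number of a shift or a turn outside -1 to 1 is refused whole. A call with a gripper value outside its range is refused whole. The fingers move at their own pace and stop on an object; FORCE is the grip in N (left out, the last holds). Time passes only in rows, so rows that repeat a pose let the fingers close. It gives the time, the measured TCP pose, the force, the opening and the grip force at its end, in the units of the state.
- get_state(): the state, without advancing time (a new reading comes with each control period).
- imaging.get_image(name): name is "scene" or "top" or "wrist"; returns the picture (384x512x3 uint8, red, green, blue); there is no depth.
- imaging.camera_params(name): a dict with "camera_matrix" (3x3 intrinsics, pixels), "k1" (the pictures are not rectified: a ray, as slopes to the right and down, at radius r is drawn at 1 + k1 r^2 times it, then the intrinsics apply), "cam_to_world" (4x4, takes a point from camera to world coordinates); the wrist camera has in their place "T_tool_cam" (4x4, takes a point from camera to tool coordinates, whose origin is the TCP and whose axes are the flange's). Camera axes: x right, y down, z forward; pixel columns grow to the right and rows downward; lengths in m; the calibration is good to about 2 mm. A picture is of the moment at which its call begins: read the wrist's pose just before it. camera_params takes no time and is no camera call.
- ticket.sign_off(): hands the job in; it is judged then, once.
The state is a dict: "clock": time; "qpos": joint angles; "qd": joint speeds; "effort": joint torques, N m; "position": TCP position; "ee_rot": TCP orientation; "contact_force": force on the tool from outside, world axes, zero at the start; "moment": the same for the moment, N m; "width": finger opening in m; "gripper_force": force on a finger pad.
Only numpy, scipy, OpenCV 4.12 (cv2) and the standard library are available. Lean on these libraries where they do the work, as an engineer would, in place of code of your own. Each camera call takes 0.05 s, during which the arm holds its last target. There are 200 camera calls.

## Task

Make up the two incense gift sets from the five pieces in the wooden-framed stock tray, one piece to a compartment. In the two-compartment gift box put the hexagonal box in the larger compartment and the brass censer in the smaller; in the three-compartment box lay the long carton in the full-length compartment, the wooden stick stand in the oblong one beside it and the round tin in the squarer one. Set every piece down upright and flat on its compartment's floor without dropping it, and leave the tape dispenser, the tape roll and the finished box where they are.

Things in the scene. Friction and masses are not known exactly. Their poses are not given: they have to be found in the camera images.
- hex_box: Small closed hexagonal card box of incense cones, black base and pink lid; 62 mm across flats, 72 mm across corners, 45 mm high, about 90 g. Origin: centre of the underside, z up; one pair of flats faces its own +y and -y, the others are 60 degrees round. At the start it stands in the wooden-framed stock tray (floor 3 mm above the table, rim 16 mm above the table).
- censer: Lidded brass incense burner, round about z: foot 42 mm across, straight-sided bowl 54 mm across between 19 and 45 mm height, domed lid with vents and a small knob, 68 mm high in all, about 220 g. Origin: centre of the underside, z up. At the start it stands in the wooden-framed stock tray (floor 3 mm above the table, rim 16 mm above the table).
- stick_carton: Long plain buff carton of incense sticks with a black band; 150 mm along x, 44 mm wide along y, 40 mm high, about 110 g. Origin: centre of the underside, z up. At the start it stands in the wooden-framed stock tray (floor 3 mm above the table, rim 16 mm above the table).
- stick_stand: Wooden stick stand, a block with four small brass-lined holes in a row on top; 75 mm along x, 40 mm wide along y, 42 mm high, about 100 g. Origin: centre of the underside, z up. At the start it stands in the wooden-framed stock tray (floor 3 mm above the table, rim 16 mm above the table).
- tin: Plain round aluminium tin with a slip lid, 50 mm across, 62 mm high, about 100 g. Origin: centre of the underside, z up. At the start it stands in the wooden-framed stock tray (floor 3 mm above the table, rim 16 mm above the table).
- box_two: Two-compartment gift-box base, 176 mm along x, 96 mm along y. Grey card, loose, about 250 g; walls and dividers 4 mm thick, tops 15 mm above the table; floor 3 mm thick. Origin: centre of the underside, z up. Larger compartment 94 mm (x) by 88 mm (y), centre (-37, 0) mm; smaller one 70 mm by 88 mm, centre (+49, 0) mm.
- box_three: Three-compartment gift-box base, 179 mm along x, 148 mm along y. Grey card, loose, about 300 g; walls and dividers 4 mm thick, tops 15 mm above the table; floor 3 mm thick. Origin: centre of the underside, z up. Full-length compartment 171 mm (x) by 68 mm (y), centre (0, +36) mm; oblong one 95 mm by 68 mm, centre (-38, -36) mm; squarer one 72 mm by 68 mm, centre (+49.5, -36) mm.
- tape_dispenser: Black desk tape dispenser, 55 mm by 150 mm, 85 mm high. A bystander beside the work, to be left alone. Origin: centre of the underside.
- tape_roll: Roll of brown tape lying flat, 84 mm across, 45 mm high. A bystander beside the work, to be left alone. Origin: centre of the underside.
- finished_box: Large closed hexagonal box, black base and pink lid, 105 mm across flats, 45 mm high; far larger than the hexagonal box of the stock. A bystander beside the work, to be left alone. Origin: centre of the underside.

How it is judged:
At the end, for the whole second after the job is handed in: Each of the five pieces stands upright (within 0.08 rad) on the floor of its own compartment (underside within 4 mm of the floor's height, standing inside its dividers, which leaves 13 to 24 mm either way of the compartment's centre), released and at rest, with both gift boxes flat on the table (x of hex_box in the frame of box_two between -0.054 and -0.02 m and y of hex_box in the frame of box_two between -0.015 and 0.015 m and z of hex_box in the frame of box_two between -0.001 and 0.007 m and angle between each of hex_box, censer, stick_carton, stick_stand, tin's own z axis and vertical below 0.08 rad and linear speed of each of hex_box, censer, stick_carton, stick_stand, tin, box_two, box_three below 0.02 m/s and contact force between the fingers and hex_box below 0.05 N and x of censer in the frame of box_two between 0.033 and 0.065 m and y of censer in the frame of box_two between -0.024 and 0.024 m and z of censer in the frame of box_two between -0.001 and 0.007 m and contact force between the fingers and censer below 0.05 N and x of stick_carton in the frame of box_three between -0.014 and 0.014 m and y of stick_carton in the frame of box_three between 0.021 and 0.051 m and z of stick_carton in the frame of box_three between -0.001 and 0.007 m and contact force between the fingers and stick_carton below 0.05 N and x of stick_stand in the frame of box_three between -0.052 and -0.024 m and y of stick_stand in the frame of box_three between -0.052 and -0.02 m and z of stick_stand in the frame of box_three between -0.001 and 0.007 m and contact force between the fingers and stick_stand below 0.05 N and x of tin in the frame of box_three between 0.0355 and 0.0635 m and y of tin in the frame of box_three between -0.049 and -0.023 m and z of tin in the frame of box_three between -0.001 and 0.007 m and contact force between the fingers and tin below 0.05 N and angle between each of box_two, box_three's own z axis and vertical below 0.05 rad and height (world z) of each of box_two, box_three below 0.005 m); the robot touches nothing.
It fails at once if a bystander (tape dispenser, tape roll, finished box) is pushed more than 20 mm (distance of any of tape_dispenser, tape_roll, finished_box from where it was at the start of the episode above 0.02 m).
It fails at once if a piece is dropped (falls free faster than 0.8 m/s, as from more than about 30 mm) ((linear speed of hex_box above 0.8 m/s and contact force between the fingers and hex_box below 0.01 N) or (linear speed of censer above 0.8 m/s and contact force between the fingers and censer below 0.01 N) or (linear speed of stick_carton above 0.8 m/s and contact force between the fingers and stick_carton below 0.01 N) or (linear speed of stick_stand above 0.8 m/s and contact force between the fingers and stick_stand below 0.01 N) or (linear speed of tin above 0.8 m/s and contact force between the fingers and tin below 0.01 N)).
It also fails if it takes over 128 s, if anything falls off the work surface, if the arm or the gripper's body presses on something with over 40 N, if the wrist force passes 120 N, or if a joint passes its speed limit or range.

## Working session

There is one attempt and no reset: what is moved stays moved. The work goes in short steps, Python scripts to look and compute and a shell command to move; the robot and the scene stay as the last step left them, time stands still between calls to the robot, and variables do not carry over. Pictures are saved under pics/ and viewed, at most 16 in all, crops included, and the job is handed in when it is done.

```bash
mkdir -p pics; python3 - <<'E'
from rig import get_state, imaging
import cv2, numpy as np
for n in ["top","scene"]:
    im=imaging.get_image(n); cv2.imwrite(f"pics/{n}0.png",im[:,:,::-1])
    np.save(f"pics/{n}0.npy",im)
    p=imaging.camera_params(n); print(n,{k:np.round(v,4).tolist() for k,v in p.items()})
print({k:np.round(v,4).tolist() for k,v in imaging.camera_params("wrist").items()})
print(get_state())
E
```

```text
top {'camera_matrix': [[457.3225, 0.0, 257.1499], [0.0, 457.3225, 199.3855], [0.0, 0.0, 1.0]], 'k1': -0.0665, 'cam_to_world': [[-0.0134, -0.9847, 0.1735, 0.4046], [-0.9996, 0.0175, 0.0225, -0.0078], [-0.0252, -0.1732, -0.9846, 1.1117], [0.0, 0.0, 0.0, 1.0]]}
scene {'camera_matrix': [[392.1953, 0.0, 253.7923], [0.0, 392.1953, 182.1388], [0.0, 0.0, 1.0]], 'k1': -0.1039, 'cam_to_world': [[-0.6083, 0.5634, -0.5591, 1.2027], [0.7937, 0.4292, -0.4311, 0.4704], [-0.003, -0.706, -0.7082, 0.8284], [0.0, 0.0, 0.0, 1.0]]}
{'camera_matrix': [[344.5124, 0.0, 249.6503], [0.0, 344.5124, 184.9887], [0.0, 0.0, 1.0]], 'k1': -0.1057, 'T_tool_cam': [[-0.0002, -0.9557, -0.2942, 0.0772], [1.0, 0.0, -0.0007, -0.0005], [0.0007, -0.2942, 0.9557, -0.124], [0.0, 0.0, 0.0, 1.0]]}
{'clock': 0.1, 'qpos': array([ 1.21501340e+00,  2.76553136e-01,  1.50604525e+00, -1.33258741e-05,
        1.36074103e+00, -1.20970817e-01]), 'qd': array([ 0.00256196, -0.00209681, -0.00339084, -0.00200928, -0.00177459,
        0.00024514]), 'effort': array([ 7.73051142e-04, -4.17692149e+01, -2.46406353e+01, -4.84596683e-05,
        5.81167988e-03,  1.70911085e-05]), 'position': array([0.13360793, 0.55877832, 0.24949859]), 'ee_rot': array([-1.99896239e-04,  1.17135088e-01,  9.93115607e-01, -8.50220598e-04]), 'contact_force': array([-0.47844373, -0.05690029,  0.05330428]), 'moment': array([ 0.01319254, -0.03269059,  0.0317094 ]), 'gripper_force': 0.0, 'width': 0.08517389605071098}
```

View pics/top0.png

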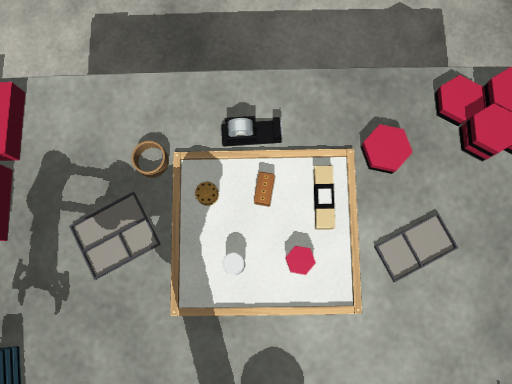

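View pics/scene0.png

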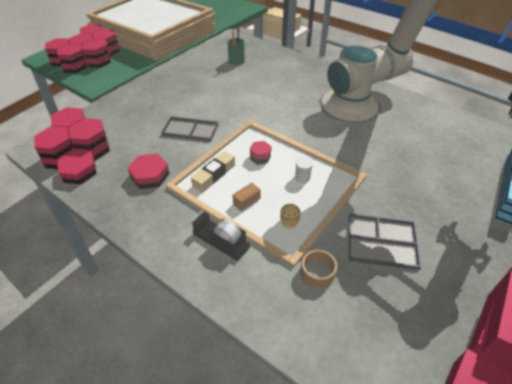

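```bash
cat > h.py <<'E'
import numpy as np, cv2
from scipy.spatial.transform import Rotation as R
from rig import get_state, imaging
def cast(P,T,uv,z):
    uv=np.atleast_2d(np.asarray(uv,float)); K=P["camera_matrix"]
    d=(uv-K[[0,1],[2,2]])/K[0,0]; s=d.copy()
    for _ in range(20): s=d/(1+P["k1"]*(s**2).sum(1,keepdims=True))
    r=np.c_[s,np.ones(len(s))]@T[:3,:3].T
    t=(z-T[2,3])/r[:,2]
    return (T[:3,3]+r*t[:,None])[:,:2]
def toolT():
    s=get_state(); q=s["ee_rot"]; T=np.eye(4)
    T[:3,:3]=R.from_quat([q[1],q[2],q[3],q[0]]).as_matrix(); T[:3,3]=s["position"]; return T
def yaw(): # direction of tool y (closing line) in world, deg mod 180
    T=toolT(); return np.degrees(np.arctan2(T[1,1],T[0,1]))
def blobs(m,amin):
    m=cv2.morphologyEx(m.astype(np.uint8),cv2.MORPH_CLOSE,np.ones((3,3)))
    return [c[:,0] for c in cv2.findContours(m,cv2.RETR_EXTERNAL,cv2.CHAIN_APPROX_NONE)[0] if cv2.contourArea(c)>amin]
def rect(w): # centre, long, short (mm), angle of long side deg mod 180
    (c,s,a)=cv2.minAreaRect((w*1000).astype(np.float32))
    if s[0]<s[1]: s=s[::-1]; a+=90
    return np.round(c,1),np.round(s,1),round((a+90)%180-90,1)
E
python3 - <<'E'
from h import *
im=np.load("pics/top0.npy"); P=imaging.camera_params("top"); T=P["cam_to_world"]
hsv=cv2.cvtColor(im,cv2.COLOR_RGB2HSV); H,S,V=[hsv[...,i].astype(int) for i in range(3)]
def show(n,m,box,z,amin=60):
    u0,v0,u1,v1=box; mm=np.zeros(m.shape,bool); mm[v0:v1,u0:u1]=m[v0:v1,u0:u1]
    for c in blobs(mm,amin):
        w=cast(P,T,c,z); print(n,*rect(w),"mean px",c.mean(0).round(1))
        cc=cv2.minEnclosingCircle((w*1000).astype(np.float32)); print("   circ",np.round(cc[0],1),round(cc[1],1))
show("hex",((H<10)|(H>165))&(S>120),(270,230,330,290),.048)
show("censer",(S>80)&(H<30),(185,170,230,215),.048)
show("stand",(S>90)&(H<25),(240,165,290,215),.045)
show("carton",((S>60)&(H<35))|(V<60),(308,160,340,235),.043)
show("box2",V<95,(365,200,470,290),.015,300)
show("box3",V<75,(60,180,170,285),.015,300)
for p in [(234,263),(236,248),(95,230),(110,200),(150,215),(215,140)]: print(p,im[p[1],p[0]],hsv[p[1],p[0]])
a=im[180:290,50:170]; b=im[200:290,365:470]
cv2.imwrite("pics/z.png",np.hstack([cv2.resize(im[160:290,180:350],None,fx=3,fy=3)])[:,:,::-1])
c=np.zeros((440,900,3),np.uint8)
E
```

```text
hex [449.6 -80.5] [64.5 61.9] 88.7 mean px [300.1 259.7]
   circ [449.6 -80.6] 33.8
censer [608.6 138. ] [55.9 52.6] 0.1 mean px [206.4 193.1]
   circ [608.9 137.6] 28.8
stand [6.189e+02 4.000e-01] [78.9 38.6] -10.9 mean px [263.9 188.5]
   circ [618.9   0. ] 41.8
carton [ 596.8 -140.9] [149.9  45.9] -0.1 mean px [323.6 196.8]
   circ [ 596.8 -142.2] 77.5
box2 [ 481.5 -358. ] [179.5 107.2] -63.9 mean px [414.5 244.8]
   circ [ 480.8 -358.7] 102.1
box3 [554.2 358.9] [229.1 209. ] -63.2 mean px [115.9 221.8]
   circ [536.4 354.8] 136.0
(234, 263) [226 228 227] [ 75   2 228]
(236, 248) [145 146 140] [ 35  10 146]
(95, 230) [148 145 135] [ 23  22 148]
(110, 200) [75 76 71] [36 17 76]
(150, 215) [74 75 71] [38 14 75]
(215, 140) [156 160 149] [ 41  18 160]
```

View pics/z.png

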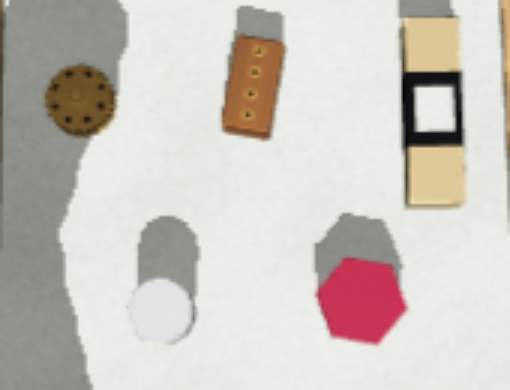

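```bash
python3 - <<'E'
from h import *
im=np.load("pics/top0.npy"); P=imaging.camera_params("top"); T=P["cam_to_world"]
V=im.max(2).astype(int)
for n,(u0,v0,u1,v1) in dict(b2=(365,200,470,290),b3=(60,180,170,285)).items():
  for th in (60,85,95):
    m=np.zeros(V.shape,bool); m[v0:v1,u0:u1]=V[v0:v1,u0:u1]>th
    cs=cv2.findContours(m.astype(np.uint8),cv2.RETR_LIST,cv2.CHAIN_APPROX_NONE)[0]
    for c in cs:
        a=cv2.contourArea(c)
        if 250<a<4000: print(n,th,*rect(cast(P,T,c[:,0],.012)))
a=cv2.resize(im[180:285,60:170],None,fx=3.6,fy=3.6,interpolation=2); b=cv2.resize(im[190:295,365:475],None,fx=3.6,fy=3.6,interpolation=2)
cv2.imwrite("pics/z2.png",np.hstack([a,b])[:,:,::-1])
m=((im.min(2)>195)); 
mm=np.zeros(m.shape,bool);mm[245:280,215:255]=m[245:280,215:255]
# tin: circle by grey edge
g=cv2.medianBlur(cv2.cvtColor(im[235:285,210:260],cv2.COLOR_RGB2GRAY),1)
g=cv2.resize(g,None,fx=4,fy=4,interpolation=2)
print(cv2.HoughCircles(g,cv2.HOUGH_GRADIENT_ALT,1.5,50,param1=60,param2=.6,minRadius=34,maxRadius=56))
E
```

```text
b2 85 [ 496.5 -392.2] [91.4 82.5] -64.6
b2 85 [ 481.4 -359.1] [183.3 111. ] -63.6
b2 95 [ 458.3 -315.8] [81.8 66.8] 25.6
b2 95 [ 496.2 -392.3] [90.  80.2] -64.2
b2 95 [ 481.7 -359. ] [184.4 111.7] -64.0
b3 60 [555.7 365.5] [143.4  91.1] -61.9
b3 85 [470.4 383.9] [89.9 62.3] -62.1
b3 85 [510.8 306.9] [68.1 62.9] -62.2
b3 85 [546.  393.9] [143.7  61.1] -62.7
b3 85 [490.  369.9] [279.5 184.2] 89.7
b3 85 [625.  447.2] [119.3  61. ] 88.8
b3 95 [470.5 384.2] [88.8 61.3] -62.2
b3 95 [511.3 308.1] [65.3 60.7] -62.2
b3 95 [545.7 394.4] [142.7  61. ] -62.7
b3 95 [488.7 369.8] [279.4 181.7] 89.7
b3 95 [625.  447.2] [119.3  61. ] 88.8
[[[ 96.      114.       43.60505]]]
```

View pics/z2.png

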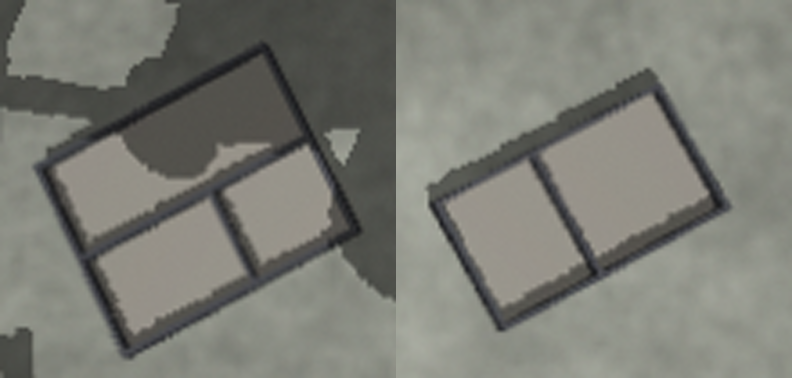

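```bash
python3 - <<'E'
from h import *
P=imaging.camera_params("top"); T=P["cam_to_world"]
def px(l,o): return (np.array(l)+.5)/3.6-.5+np.array(o)
for n,l,o,flip,comps in [("b3",[(267,43),(362,232),(127,355),(38,167)],(60,180),0,dict(carton=(0,36),stand=(-38,-36),tin=(49.5,-36))),
 ("b2",[(258,82),(334,210),(104,328),(36,203)],(365,190),1,dict(hex=(-37,0),censer=(49,0)))]:
    w=cast(P,T,px(l,o),.015)*1000; print(np.round([np.linalg.norm(w[i]-w[i-1]) for i in range(4)],1))
    c,s,a=rect(w/1000); c=w.mean(0)
    d=(w[0]-w[3]+w[1]-w[2]); a=np.arctan2(d[1],d[0])+np.pi*flip
    print(n,c.round(1),np.degrees(a).round(1))
    for k,(x,y) in comps.items(): print(k,(c+[x*np.cos(a)-y*np.sin(a),x*np.sin(a)+y*np.cos(a)]).round(1))
print("tin",cast(P,T,np.array([[96.5,114.5]])/4-.5+[210,235],.065)*1000)
# hex orientation & refined
im=np.load("pics/top0.npy");hsv=cv2.cvtColor(im,cv2.COLOR_RGB2HSV)
m=np.zeros(im.shape[:2],bool); m[230:290,270:330]=(hsv[230:290,270:330,1]>120)
c=blobs(m,60)[0]; w=cast(P,T,c,.048)*1000
ang=np.radians(np.arange(0,60,1)); wd=[sum(np.ptp(w@[np.cos(t+k*np.pi/3),np.sin(t+k*np.pi/3)]) for k in range(3))/3 for t in ang]
print("hex flat normal",np.argmin(wd),min(wd),max(wd),np.argmax(wd))
print("tool yaw",yaw(),toolT().round(2).tolist())
E
```

```text
[177.9 147.6 177.2 144.6]
b3 [516.7 366.3] -62.5
carton [548.6 382.9]
stand [467.2 383.3]
tin [507.6 305.7]
[173.5  97.7 175.3  92.1]
b2 [ 476.5 -360.6] 115.9
hex [ 492.7 -393.9]
censer [ 455.1 -316.5]
tin [[442.81449852  71.64907029]]
hex flat normal 48 60.567066933941256 66.78570131467497 19
tool yaw 76.54642664855496 [[-0.97, 0.23, -0.0, 0.13], [0.23, 0.97, -0.0, 0.56], [0.0, -0.0, -1.0, 0.25], [0.0, 0.0, 0.0, 1.0]]
```

```bash

python3 -m inch '[{"claw":1,"travel":[0.58,-0.875,-0.06],"turn":0.075},{"claw":1,"travel":[0.58,-0.875,-0.06],"turn":0.075},{"claw":1,"travel":[0.58,-0.875,-0.06],"turn":0.075},{"claw":1,"travel":[0.58,-0.875,-0.06],"turn":0.075},{"claw":1,"travel":[0.58,-0.875,-0.06],"turn":0.075}]' 60
python3 -m inch '[{"claw":1,"travel":[0.58,-0.875,-0.06],"turn":0},{"claw":1,"travel":[0.58,-0.875,-0.06],"turn":0},{"claw":1,"travel":[0.58,-0.875,-0.06],"turn":0},{"claw":1,"travel":[0.58,-0.875,-0.06],"turn":0},{"claw":1,"travel":[0.58,-0.875,-0.06],"turn":0}]'
python3 -m inch '[{"claw":1,"travel":[0.58,-0.875,-0.06],"turn":0},{"claw":1,"travel":[0.58,-0.875,-0.06],"turn":0},{"claw":1,"travel":[0.58,-0.875,-0.06],"turn":0},{"claw":1,"travel":[0.58,-0.875,-0.06],"turn":0},{"claw":1,"travel":[0.58,-0.875,-0.06],"turn":0}]'
python3 -m inch '[{"claw":1,"travel":[0.58,-0.875,-0.06],"turn":0},{"claw":1,"travel":[0.58,-0.875,-0.06],"turn":0},{"claw":1,"travel":[0.58,-0.875,-0.06],"turn":0},{"claw":1,"travel":[0.58,-0.875,-0.06],"turn":0},{"claw":1,"travel":[0.58,-0.875,-0.06],"turn":0}]'
cat > look.py <<'E'
import sys; from h import *
def look(name):
    T=toolT(); im=imaging.get_image("wrist"); P=imaging.camera_params("wrist")
    cv2.imwrite(f"pics/{name}.png",im[:,:,::-1]); np.save(f"pics/{name}.npy",im)
    print("tcp",(T[:3,3]*1000).round(1),"yaw",round(yaw(),2)); return im,P,T@P["T_tool_cam"]
def parts(im,P,T,mask,z,amin=400):
    for c in blobs(mask,amin):
        w=cast(P,T,c,z); b=np.r_[c.min(0),c.max(0)]
        cc=cv2.minEnclosingCircle((w*1000).astype(np.float32))
        print(*rect(w),"circ",np.round(cc[0],1),round(cc[1],1),"bbox",b)
E
python3 - <<'E'
from look import *
im,P,T=look("w1")
hsv=cv2.cvtColor(im,cv2.COLOR_RGB2HSV); S,V=hsv[...,1],hsv[...,2]
parts(im,P,T,(S>60),.043)
E
```

```text
clock: 0.6
position: [0.251, 0.3801, 0.2377]
ee_rot: [-0.0, 0.002, 1.0, -0.002]
contact_force: [-0.0, 0.1, -0.1]
width: 0.0855
gripper_force: 0.0
clock: 1.1
position: [0.368, 0.2061, 0.226]
ee_rot: [0.0, 0.002, 1.0, -0.001]
contact_force: [-0.5, 0.5, 0.5]
width: 0.0855
gripper_force: 0.0
clock: 1.6
position: [0.4849, 0.0313, 0.2139]
ee_rot: [0.001, 0.001, 1.0, -0.001]
contact_force: [0.2, -0.3, 0.1]
width: 0.0853
gripper_force: 0.0
clock: 2.1
position: [0.6009, -0.1437, 0.2012]
ee_rot: [0.001, 0.001, 1.0, -0.001]
contact_force: [0.3, 0.7, -0.4]
width: 0.0855
gripper_force: 0.0
tcp [ 600.9 -143.7  201.2] yaw 89.92
[ 816.4 -220.4] [82.5 44.8] -87.5 circ [ 818.  -221.2] 45.4 bbox [145 352 216 383]
[814.3 -67.3] [53.8 48.9] 87.8 circ [818.1 -67.3] 33.8 bbox [295 349 343 383]
[790.7  93.5] [196.  105.3] 19.6 circ [790.4  94.4] 110.8 bbox [409 282 511 383]
[697.3  51.9] [139.4  28.8] -89.9 circ [695.2  51.9] 70.3 bbox [384 255 511 284]
[ 717.6 -254.6] [96.4 34.1] -33.0 circ [ 717.8 -254.3] 50.4 bbox [108 246 156 330]
[ 751.8 -358.3] [283.7  82.2] -35.9 circ [ 759.2 -348.2] 143.3 bbox [  0 221 140 383]
[618.3  -8.7] [77.9 55. ] -10.9 circ [617.9  -8.5] 46.1 bbox [367 145 443 236]
[ 598.7 -144.6] [148.4  42.9] -0.2 circ [ 598.4 -144.6] 76.7 bbox [222  81 276 250]
[474.1 -83.8] [61.6 21.6] -88.5 circ [463.3 -84. ] 30.8 bbox [288   0 368  29]
[ 648.4 -161. ] [365.5 156.7] 36.6 circ [ 622.8 -126.8] 183.9 bbox [153   0 385 344]
```

View pics/w1.png

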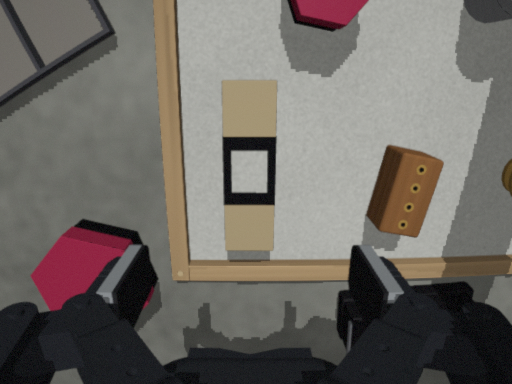

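```bash

python3 -m inch '[{"claw":1,"travel":[-0.01,-0.005,-0.845],"turn":0},{"claw":1,"travel":[-0.01,-0.005,-0.845],"turn":0},{"claw":1,"travel":[-0.01,-0.005,-0.845],"turn":0},{"claw":1,"travel":[-0.01,-0.005,-0.845],"turn":0},{"claw":1,"travel":[-0.01,-0.005,-0.845],"turn":0}]' 40
python3 -m inch '[{"claw":-0.3,"travel":[0,0,0],"turn":0},{"claw":-0.3,"travel":[0,0,0],"turn":0},{"claw":-0.3,"travel":[0,0,0],"turn":0},{"claw":-0.3,"travel":[0,0,0],"turn":0},{"claw":-0.3,"travel":[0,0,0],"turn":0}]' 40
python3 - <<'E'
from look import *
look("w2")
E
```

```text
clock: 2.65
position: [0.5923, -0.1381, 0.0299]
ee_rot: [-0.004, -0.001, 1.0, 0.002]
contact_force: [0.8, -0.0, 0.5]
width: 0.0854
gripper_force: 0.0
clock: 3.15
position: [0.5973, -0.1421, 0.0357]
ee_rot: [0.002, -0.0, 1.0, -0.001]
contact_force: [-0.7, 0.9, 7.1]
width: 0.0432
gripper_force: 43.2
tcp [ 597.3 -142.1   35.7] yaw 90.04
```

View pics/w2.png

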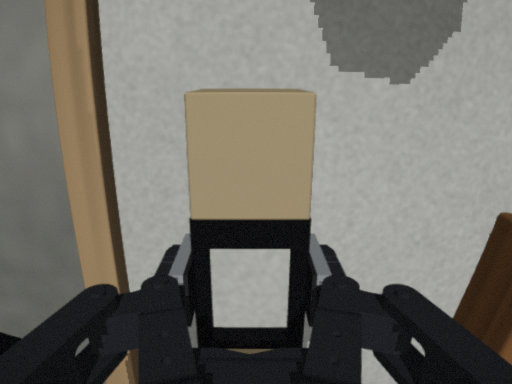

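```bash

python3 -m inch '[{"claw":-0.3,"travel":[0,0,0.6],"turn":0},{"claw":-0.3,"travel":[0,0,0.6],"turn":0},{"claw":-0.3,"travel":[0,0,0.6],"turn":0},{"claw":-0.3,"travel":[0,0,0.6],"turn":0}]'
python3 -m inch '[{"claw":-0.3,"travel":[-0.08,0.88,0],"turn":-0.116},{"claw":-0.3,"travel":[-0.08,0.88,0],"turn":-0.116},{"claw":-0.3,"travel":[-0.08,0.88,0],"turn":-0.116},{"claw":-0.3,"travel":[-0.08,0.88,0],"turn":-0.116},{"claw":-0.3,"travel":[-0.08,0.88,0],"turn":-0.116}]'
python3 -m inch '[{"claw":-0.3,"travel":[-0.08,0.88,0],"turn":-0.116},{"claw":-0.3,"travel":[-0.08,0.88,0],"turn":-0.116},{"claw":-0.3,"travel":[-0.08,0.88,0],"turn":-0.116},{"claw":-0.3,"travel":[-0.08,0.88,0],"turn":-0.116},{"claw":-0.3,"travel":[-0.08,0.88,0],"turn":-0.116}]'
python3 -m inch '[{"claw":-0.3,"travel":[-0.08,0.88,0],"turn":-0.116},{"claw":-0.3,"travel":[-0.08,0.88,0],"turn":-0.116},{"claw":-0.3,"travel":[-0.08,0.88,0],"turn":-0.116},{"claw":-0.3,"travel":[-0.08,0.88,0],"turn":-0.116},{"claw":-0.3,"travel":[-0.08,0.88,0],"turn":-0.116},{"claw":-0.3,"travel":[-0.08,0.88,0],"turn":-0.116}]' || true
python3 - <<'E'
from look import *
print(get_state()["position"],get_state()["contact_force"],get_state()["width"])
look("w3")
E
```

```text
clock: 3.6
position: [0.5982, -0.1426, 0.1581]
ee_rot: [0.004, -0.0, 1.0, -0.001]
contact_force: [-0.0, -0.4, -1.1]
width: 0.0432
gripper_force: 42.3
clock: 4.1
position: [0.5775, 0.0384, 0.1516]
ee_rot: [-0.002, 0.179, 0.984, 0.001]
contact_force: [0.0, -1.0, -0.6]
width: 0.0431
gripper_force: 42.2
clock: 4.6
position: [0.5626, 0.2136, 0.1518]
ee_rot: [-0.001, 0.354, 0.935, 0.0]
contact_force: [0.3, -0.6, -0.0]
width: 0.0431
gripper_force: 42.2
[0.56257754 0.21357761 0.15181855] [ 0.30913447 -0.64596628 -0.03151017] 0.0431408181184847
tcp [562.6 213.6 151.8] yaw 48.47invalid input at $: expected 1 to 5 rows
```

View pics/w3.png

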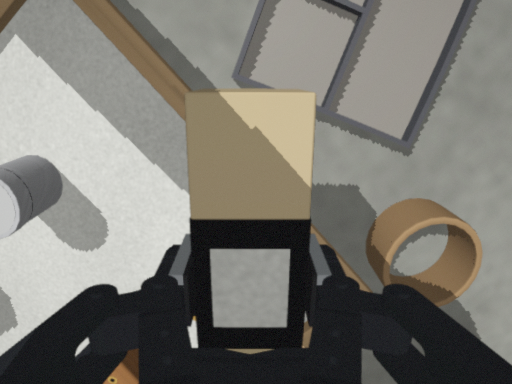

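```bash
python3 - <<'E'
from look import *
P=imaging.camera_params("wrist"); T=toolT()@P["T_tool_cam"]
print("meas",(cast(P,T,[(408,152),(236,80),(325,112)],.015)*1000).round(1))
a=np.radians(-62.5)
for x,y in [(89.5,74),(89.5,-74),(87.5,0)]: print("pred",np.round([516.7+x*np.cos(a)-y*np.sin(a),366.3+x*np.sin(a)+y*np.cos(a)],1))
E
```

```text
meas [[626.5 318.8]
 [497.5 253.2]
 [558.9 287.8]]
pred [623.7 321.1]
pred [492.4 252.7]
pred [557.1 288.7]
```

```bash

python3 -m inch '[{"claw":-0.3,"travel":[-0.0725,0.8725,0],"turn":-0.116},{"claw":-0.3,"travel":[-0.0725,0.8725,0],"turn":-0.116},{"claw":-0.3,"travel":[-0.0725,0.8725,0],"turn":-0.116},{"claw":-0.3,"travel":[-0.0725,0.8725,0],"turn":-0.116},{"claw":-0.3,"travel":[-0.0725,0.8725,0],"turn":-0.116}]'
python3 -m inch '[{"claw":-0.3,"travel":[0,0,-0.1],"turn":0},{"claw":-0.3,"travel":[0,0,-0.3],"turn":0},{"claw":-0.3,"travel":[0,0,-0.45],"turn":0},{"claw":-0.3,"travel":[0,0,-0.53],"turn":0},{"claw":-0.3,"travel":[0,0,-0.56],"turn":0}]'
python3 -m inch '[{"claw":-0.3,"travel":[0,0,-0.01],"turn":0},{"claw":-0.3,"travel":[0,0,-0.02],"turn":0},{"claw":-0.3,"travel":[0,0,-0.03],"turn":0},{"claw":-0.3,"travel":[0,0,-0.035],"turn":0},{"claw":-0.3,"travel":[0,0,-0.035],"turn":0}]'
```

```text
clock: 5.15
position: [0.5492, 0.3868, 0.152]
ee_rot: [-0.0, 0.518, 0.855, 0.0]
contact_force: [0.5, -0.1, -1.4]
width: 0.0431
gripper_force: 42.2
clock: 5.65
position: [0.5484, 0.3812, 0.0382]
ee_rot: [-0.001, 0.52, 0.854, -0.003]
contact_force: [0.1, -0.4, -1.1]
width: 0.0435
gripper_force: 42.2
clock: 6.15
position: [0.5501, 0.3848, 0.0358]
ee_rot: [0.001, 0.519, 0.855, 0.001]
contact_force: [0.1, -1.2, 3.9]
width: 0.0431
gripper_force: 42.7
```

```bash

python3 -m inch '[{"claw":0.35,"travel":[0,0,0],"turn":0},{"claw":0.35,"travel":[0,0,0],"turn":0},{"claw":0.35,"travel":[0,0,0],"turn":0},{"claw":0.35,"travel":[0,0,0.05],"turn":0},{"claw":0.35,"travel":[0,0,0.3],"turn":0}]'
python3 -m inch '[{"claw":0.35,"travel":[-0.1,-0.4,0.5],"turn":0.1},{"claw":1,"travel":[-0.1,-0.4,0.5],"turn":0.1},{"claw":1,"travel":[-0.1,-0.4,0.5],"turn":0.1},{"claw":1,"travel":[-0.1,-0.4,0.5],"turn":0.1},{"claw":1,"travel":[-0.1,-0.4,0.5],"turn":0.1}]'
python3 - <<'E'
from look import *
im,P,T=look("w4")
t=imaging.get_image("top"); cv2.imwrite("pics/t4.png",t[:,:,::-1])
cv2.imwrite("pics/c4.png",np.hstack([im,cv2.resize(t[170:298,60:160],(300,384))])[:,:,::-1])
E
```

```text
clock: 6.65
position: [0.5455, 0.3827, 0.0893]
ee_rot: [-0.003, 0.519, 0.854, -0.006]
contact_force: [1.0, -0.4, -0.5]
width: 0.0578
gripper_force: 0.0
clock: 7.15
position: [0.5295, 0.3048, 0.1954]
ee_rot: [0.001, 0.38, 0.925, 0.001]
contact_force: [-0.3, -0.3, -0.3]
width: 0.0854
gripper_force: 0.0
tcp [529.5 304.8 195.4] yaw 45.38
```

View pics/w4.png

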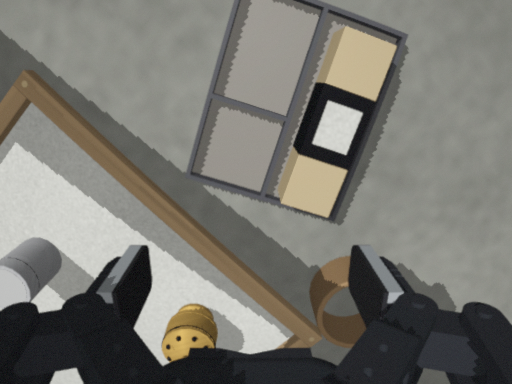

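```bash
python3 - <<'E'
from look import *
P=imaging.camera_params("wrist"); T=toolT()@P["T_tool_cam"]
w=cast(P,T,[(190,173),(334,222),(405,37)],.015)*1000; print(w.round(1))
c=(w[0]+w[2])/2; d=w[1]-w[2]; a=np.arctan2(d[1],d[0]); print("box3",c.round(1),np.degrees(a).round(1),np.linalg.norm(d),np.linalg.norm(w[1]-w[0]))
Rm=np.array([[np.cos(a),np.sin(a)],[-np.sin(a),np.cos(a)]])
# carton top face corners px
q=cast(P,T,[(344,27),(396,43),(281,203),(329,218)],.043)*1000; print("carton in box",Rm@(q.mean(0)-c), q.round(1).tolist())
for k,p in dict(stand=(-38,-36),tin=(49.5,-36)).items(): print(k,(c+Rm.T@p).round(1))
E
```

```text
[[492.7 261.5]
 [622.  323.7]
 [538.  477.3]]
box3 [515.4 369.4] -61.3 175.1255779788609 143.47618247363403
carton in box [ 4.78596812 34.04925764] [[494.3, 435.9], [530.6, 458.1], [563.0, 306.0], [602.3, 326.2]]
stand [465.6 385.5]
tin [507.5 308.7]
```

```bash

python3 -m inch '[{"claw":1,"travel":[0.2212,-0.766,0],"turn":0.094},{"claw":1,"travel":[0.2212,-0.766,0],"turn":0.094},{"claw":1,"travel":[0.2212,-0.766,0],"turn":0.094},{"claw":1,"travel":[0.2212,-0.766,0],"turn":0.094}]'
python3 -m inch '[{"claw":1,"travel":[0.2212,-0.766,0],"turn":0.094},{"claw":1,"travel":[0.2212,-0.766,0],"turn":0.094},{"claw":1,"travel":[0.2212,-0.766,0],"turn":0.094},{"claw":1,"travel":[0.2212,-0.766,0],"turn":0.094},{"claw":1,"travel":[0.2212,-0.766,0],"turn":0.094}]'
python3 - <<'E'
from look import *
im,P,T=look("w5")
hsv=cv2.cvtColor(im,cv2.COLOR_RGB2HSV); H,S,V=[hsv[...,i] for i in range(3)]
m=(S>100)&(H<25); m[280:]=0; m[:,:150]=0; m[:,360:]=0
parts(im,P,T,m,.045)
print(hsv[175,240:260:4].tolist())
E
```

```text
clock: 7.65
position: [0.5743, 0.1481, 0.1924]
ee_rot: [-0.001, 0.24, 0.971, -0.001]
contact_force: [-0.1, 0.1, -0.6]
width: 0.0858
gripper_force: 0.0
clock: 8.15
position: [0.6182, -0.0028, 0.1926]
ee_rot: [-0.001, 0.095, 0.995, 0.0]
contact_force: [0.3, 0.3, -0.3]
width: 0.0853
gripper_force: 0.0
tcp [618.2  -2.8 192.6] yaw 79.16
[618.4  -0.9] [76.7 38.6] -10.9 circ [ 6.188e+02 -6.000e-01] 42.0 bbox [229 131 276 221]
[[14, 151, 120], [14, 149, 127], [16, 155, 128], [20, 147, 153], [19, 145, 144]]
```

View pics/w5.png

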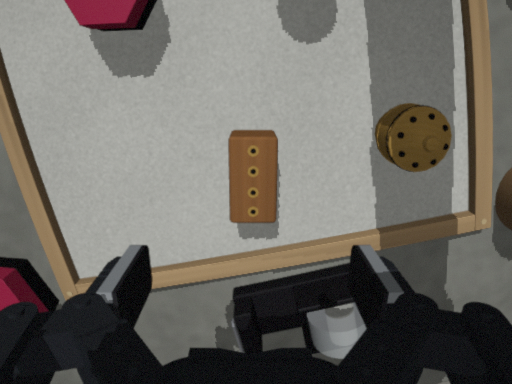

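The view shows the stand square to the fingers, spanning px (229,131)-(276,221), within 1 mm of the TCP. I'm going down to grasp it.

```bash

python3 -m inch '[{"claw":1,"travel":[0,0.005,-0.8],"turn":0},{"claw":1,"travel":[0,0.005,-0.8],"turn":0},{"claw":1,"travel":[0,0.005,-0.8],"turn":0},{"claw":1,"travel":[0,0.005,-0.8],"turn":0},{"claw":1,"travel":[0,0.005,-0.8],"turn":0}]' 40
python3 -m inch '[{"claw":-0.4,"travel":[0,0,0],"turn":0},{"claw":-0.4,"travel":[0,0,0],"turn":0},{"claw":-0.4,"travel":[0,0,0],"turn":0},{"claw":-0.4,"travel":[0,0,0],"turn":0},{"claw":-0.4,"travel":[0,0,0],"turn":0}]' 40
python3 -m inch '[{"claw":-0.4,"travel":[0,0,0.1],"turn":0},{"claw":-0.4,"travel":[0,0,0.35],"turn":0},{"claw":-0.4,"travel":[0,0,0.6],"turn":0},{"claw":-0.4,"travel":[0,0,0.6],"turn":0}]'
```

```text
clock: 8.7
position: [0.6161, 0.0015, 0.0327]
ee_rot: [-0.002, 0.093, 0.996, 0.0]
contact_force: [-0.3, -0.0, -0.7]
width: 0.0856
gripper_force: 0.0
clock: 9.2
position: [0.6194, -0.0007, 0.0368]
ee_rot: [0.002, 0.094, 0.996, 0.0]
contact_force: [0.2, 1.1, 7.0]
width: 0.0392
gripper_force: 42.6
clock: 9.6
position: [0.6227, -0.0013, 0.1629]
ee_rot: [0.008, 0.094, 0.996, -0.0]
contact_force: [1.0, -0.1, -0.5]
width: 0.0394
gripper_force: 41.7
```

```bash

python3 -m inch '[{"claw":-0.4,"travel":[-0.3775,0.964,0],"turn":-0.142},{"claw":-0.4,"travel":[-0.3775,0.964,0],"turn":-0.142},{"claw":-0.4,"travel":[-0.3775,0.964,0],"turn":-0.142},{"claw":-0.4,"travel":[-0.3775,0.964,0],"turn":-0.142},{"claw":-0.4,"travel":[-0.3775,0.964,0],"turn":-0.142}]'
python3 -m inch '[{"claw":-0.4,"travel":[-0.3775,0.964,0],"turn":-0.142},{"claw":-0.4,"travel":[-0.3775,0.964,0],"turn":-0.142},{"claw":-0.4,"travel":[-0.3775,0.964,0],"turn":-0.142},{"claw":-0.4,"travel":[-0.3775,0.964,0],"turn":-0.142},{"claw":-0.4,"travel":[-0.3775,0.964,0],"turn":-0.142}]'
python3 -m inch '[{"claw":-0.4,"travel":[0,0,-0.1],"turn":0},{"claw":-0.4,"travel":[0,0,-0.3],"turn":0},{"claw":-0.4,"travel":[0,0,-0.45],"turn":0},{"claw":-0.4,"travel":[0,0,-0.53],"turn":0},{"claw":-0.4,"travel":[0,0,-0.56],"turn":0}]'
python3 -m inch '[{"claw":-0.4,"travel":[0,0,-0.01],"turn":0},{"claw":-0.4,"travel":[0,0,-0.02],"turn":0},{"claw":-0.4,"travel":[0,0,-0.03],"turn":0},{"claw":-0.4,"travel":[0,0,-0.035],"turn":0},{"claw":-0.4,"travel":[0,0,-0.035],"turn":0}]'
```

```text
clock: 10.1
position: [0.5394, 0.196, 0.1542]
ee_rot: [-0.001, 0.31, 0.951, 0.001]
contact_force: [0.7, -0.9, -0.4]
width: 0.0393
gripper_force: 41.6
clock: 10.6
position: [0.4651, 0.3883, 0.1543]
ee_rot: [-0.001, 0.513, 0.858, 0.001]
contact_force: [0.0, -0.6, -0.6]
width: 0.0396
gripper_force: 41.6
clock: 11.1
position: [0.4659, 0.3832, 0.04]
ee_rot: [-0.001, 0.514, 0.858, -0.002]
contact_force: [0.3, 0.2, -1.3]
width: 0.0395
gripper_force: 41.7
clock: 11.6
position: [0.4676, 0.3853, 0.0368]
ee_rot: [0.001, 0.514, 0.858, 0.001]
contact_force: [-0.4, -0.1, 3.8]
width: 0.0391
gripper_force: 42.2
```

```bash

python3 -m inch '[{"claw":0.3,"travel":[0,0,0],"turn":0},{"claw":0.3,"travel":[0,0,0],"turn":0},{"claw":0.3,"travel":[0,0,0],"turn":0},{"claw":0.3,"travel":[0,0,0.05],"turn":0},{"claw":0.3,"travel":[0,0,0.3],"turn":0}]'
python3 -m inch '[{"claw":0.3,"travel":[0,0,0.25],"turn":0},{"claw":1,"travel":[-0.06,-0.76,0.5],"turn":0.125},{"claw":1,"travel":[-0.06,-0.76,0.5],"turn":0.125},{"claw":1,"travel":[-0.06,-0.76,0.5],"turn":0.125},{"claw":1,"travel":[-0.06,-0.76,0.5],"turn":0.125}]'
python3 -m inch '[{"claw":1,"travel":[-0.06,-0.8,0],"turn":0.125},{"claw":1,"travel":[-0.06,-0.8,0],"turn":0.125},{"claw":1,"travel":[-0.06,-0.8,0],"turn":0.125},{"claw":1,"travel":[-0.06,-0.8,0],"turn":0.125},{"claw":1,"travel":[-0.06,-0.8,0],"turn":0.125}]'
python3 - <<'E'
from look import *
im,P,T=look("w6")
g=cv2.cvtColor(im,cv2.COLOR_RGB2GRAY)
c=cv2.HoughCircles(g[:280],cv2.HOUGH_GRADIENT_ALT,1.5,30,param1=100,param2=.6,minRadius=20,maxRadius=60); print(c)
if c is not None: print(cast(P,T,c[0][:,:2],.065)*1000)
E
```

```text
clock: 12.1
position: [0.4633, 0.3826, 0.0911]
ee_rot: [-0.003, 0.514, 0.858, -0.006]
contact_force: [0.7, -0.4, 0.6]
width: 0.0556
gripper_force: 0.0
clock: 12.6
position: [0.4545, 0.2295, 0.1978]
ee_rot: [0.002, 0.338, 0.941, -0.0]
contact_force: [0.3, 0.9, -0.4]
width: 0.0853
gripper_force: 0.0
clock: 13.1
position: [0.4426, 0.0707, 0.1957]
ee_rot: [0.0, 0.149, 0.989, -0.0]
contact_force: [0.1, -0.1, -0.1]
width: 0.0853
gripper_force: 0.0
tcp [442.6  70.7 195.7] yaw 72.91
[[[250.5      177.        32.05542 ]
  [ 99.       240.        51.27571 ]
  [ 99.       240.        26.604391]]]
[[437.68306401  71.9884179 ]
 [452.51688479 -64.96667769]
 [452.51688479 -64.96667769]]
```

View pics/w6.png

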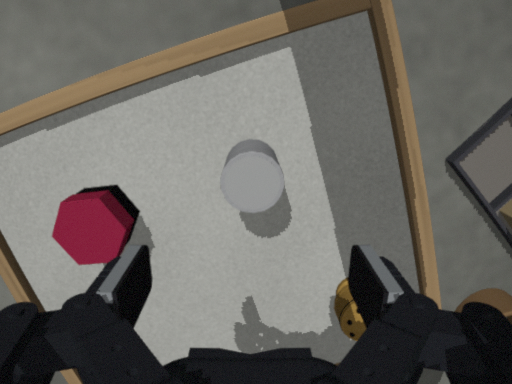

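Tin lid is centred at about px (252,183), which matches the top-view position. I'll grasp it and carry it across.

```bash

python3 -m inch '[{"claw":1,"travel":[0,0,-0.76],"turn":0},{"claw":1,"travel":[0,0,-0.76],"turn":0},{"claw":1,"travel":[0,0,-0.76],"turn":0},{"claw":1,"travel":[0,0,-0.76],"turn":0},{"claw":1,"travel":[0,0,-0.76],"turn":0}]' 40
python3 -m inch '[{"claw":-0.1,"travel":[0,0,0],"turn":0},{"claw":-0.1,"travel":[0,0,0],"turn":0},{"claw":-0.1,"travel":[0,0,0],"turn":0},{"claw":-0.1,"travel":[0,0,0],"turn":0},{"claw":-0.1,"travel":[0,0,0],"turn":0}]' 40
python3 -m inch '[{"claw":-0.1,"travel":[0,0,0.1],"turn":0},{"claw":-0.1,"travel":[0,0,0.35],"turn":0},{"claw":-0.1,"travel":[0,0,0.6],"turn":0},{"claw":-0.1,"travel":[0,0,0.6],"turn":0}]'
python3 -m inch '[{"claw":-0.1,"travel":[0.164,0.586,0],"turn":0},{"claw":-0.1,"travel":[0.164,0.586,0],"turn":0},{"claw":-0.1,"travel":[0.164,0.586,0],"turn":0},{"claw":-0.1,"travel":[0.164,0.586,0],"turn":0}]'
python3 -m inch '[{"claw":-0.1,"travel":[0.164,0.586,0],"turn":0},{"claw":-0.1,"travel":[0.164,0.586,0],"turn":0},{"claw":-0.1,"travel":[0.164,0.586,0],"turn":0},{"claw":-0.1,"travel":[0.164,0.586,0],"turn":0}]'
python3 - <<'E'
from look import *
look("w7")
E
```

```text
clock: 13.65
position: [0.4428, 0.074, 0.0432]
ee_rot: [-0.001, 0.146, 0.989, 0.0]
contact_force: [-0.3, -0.5, -0.3]
width: 0.0853
gripper_force: 0.0
clock: 14.15
position: [0.4446, 0.0731, 0.0456]
ee_rot: [0.003, 0.147, 0.989, 0.001]
contact_force: [-0.3, 0.6, 6.3]
width: 0.0489
gripper_force: 40.2
clock: 14.55
position: [0.4478, 0.0731, 0.1708]
ee_rot: [0.008, 0.147, 0.989, 0.001]
contact_force: [1.1, -0.3, -1.6]
width: 0.0491
gripper_force: 42.2
clock: 14.95
position: [0.4762, 0.1927, 0.1635]
ee_rot: [0.001, 0.145, 0.989, 0.001]
contact_force: [-0.5, 0.1, -1.1]
width: 0.0487
gripper_force: 42.3
clock: 15.35
position: [0.5089, 0.3091, 0.163]
ee_rot: [0.0, 0.146, 0.989, 0.0]
contact_force: [-0.6, -0.9, -1.4]
width: 0.0488
gripper_force: 42.4
tcp [508.9 309.1 163. ] yaw 73.21
```

View pics/w7.png

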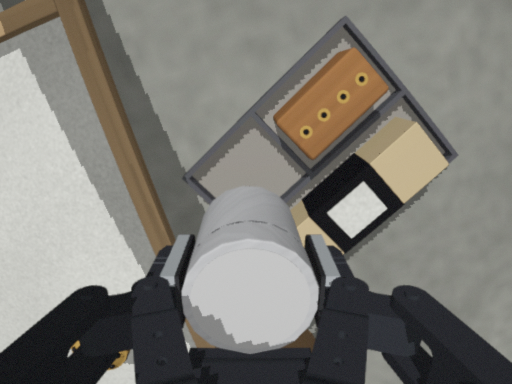

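```bash
python3 - <<'E'
from look import *
P=imaging.camera_params("wrist"); T=toolT()@P["T_tool_cam"]
w=cast(P,T,[(185,180),(346,17),(456,155)],.015)*1000
c=(w[0]+w[2])/2; d=w[0]-w[1]; a=np.arctan2(d[1],d[0]); print(c.round(1),np.degrees(a),np.linalg.norm(d),np.linalg.norm(w[2]-w[1]))
Rm=np.array([[np.cos(a),-np.sin(a)],[np.sin(a),np.cos(a)]])
print("tin",c+Rm@[49.5,-36])
h=cast(P,T,[(362,79),(343,97),(323,115),(306,132)],.045).mean(0)*1000; print("stand in box",Rm.T@(h-c))
E
```

```text
[516.5 365.9] -61.52337809731639 177.31503644444464 145.21087185506872
tin [508.43513168 305.19922289]
stand in box [-35.34098684 -37.26818625]
```

```bash

python3 -m inch '[{"claw":-0.1,"travel":[0,0,-0.1],"turn":0},{"claw":-0.1,"travel":[0,0,-0.3],"turn":0},{"claw":-0.1,"travel":[0,0,-0.45],"turn":0},{"claw":-0.1,"travel":[0,0,-0.53],"turn":0},{"claw":-0.1,"travel":[0,0,-0.56],"turn":0}]'
python3 -m inch '[{"claw":-0.1,"travel":[0,0,-0.01],"turn":0},{"claw":-0.1,"travel":[0,0,-0.02],"turn":0},{"claw":-0.1,"travel":[0,0,-0.03],"turn":0},{"claw":-0.1,"travel":[0,0,-0.035],"turn":0},{"claw":-0.1,"travel":[0,0,-0.035],"turn":0}]'
python3 -m inch '[{"claw":0.4,"travel":[0,0,0],"turn":0},{"claw":0.4,"travel":[0,0,0],"turn":0},{"claw":0.4,"travel":[0,0,0],"turn":0},{"claw":0.4,"travel":[0,0,0.05],"turn":0},{"claw":0.4,"travel":[0,0,0.3],"turn":0}]'
python3 -m inch '[{"claw":0.4,"travel":[0,0,0.25],"turn":0},{"claw":1,"travel":[-0.15,-0.95,0.48],"turn":-0.07},{"claw":1,"travel":[-0.15,-0.95,0.48],"turn":-0.07},{"claw":1,"travel":[-0.15,-0.95,0.48],"turn":-0.07},{"claw":1,"travel":[-0.15,-0.95,0.48],"turn":-0.07}]'
python3 -m inch '[{"claw":1,"travel":[-0.14,-0.98,0],"turn":-0.07},{"claw":1,"travel":[-0.14,-0.98,0],"turn":-0.07},{"claw":1,"travel":[-0.14,-0.98,0],"turn":-0.07},{"claw":1,"travel":[-0.14,-0.98,0],"turn":-0.07},{"claw":1,"travel":[-0.14,-0.98,0],"turn":-0.07}]'
python3 - <<'E'
from look import *
im,P,T=look("w8")
t=imaging.get_image("top"); cv2.imwrite("pics/c8.png",np.hstack([im[:,60:440],cv2.resize(t[170:298,60:170],(330,384))])[:,:,::-1])
hsv=cv2.cvtColor(im,cv2.COLOR_RGB2HSV); H,S,V=[hsv[...,i] for i in range(3)]
m=((H<10)|(H>160))&(S>130); m[270:]=0; m[:,:150]=0; m[:,360:]=0
for c in blobs(m,800):
    w=cast(P,T,c,.048)*1000
    ang=np.radians(np.arange(0,60,1)); wd=[sum(np.ptp(w@[np.cos(t+k*np.pi/3),np.sin(t+k*np.pi/3)]) for k in range(3))/3 for t in ang]
    print("flat",np.argmin(wd),min(wd),max(wd),np.argmax(wd),cv2.minEnclosingCircle(w.astype(np.float32)),rect(w/1000))
E
```

```text
clock: 15.9
position: [0.5063, 0.3045, 0.0494]
ee_rot: [-0.002, 0.147, 0.989, -0.002]
contact_force: [-1.0, -0.6, -0.7]
width: 0.0485
gripper_force: 42.4
clock: 16.4
position: [0.509, 0.3074, 0.0457]
ee_rot: [0.001, 0.147, 0.989, 0.0]
contact_force: [0.2, -1.3, 4.8]
width: 0.0487
gripper_force: 42.7
clock: 16.9
position: [0.5047, 0.3057, 0.1002]
ee_rot: [-0.005, 0.147, 0.989, -0.003]
contact_force: [-0.1, 0.8, -0.6]
width: 0.0597
gripper_force: 0.0
clock: 17.4
position: [0.4778, 0.1158, 0.2017]
ee_rot: [0.001, 0.254, 0.967, 0.0]
contact_force: [0.9, 0.5, 0.1]
width: 0.0853
gripper_force: 0.0
clock: 17.9
position: [0.45, -0.0841, 0.2012]
ee_rot: [0.001, 0.362, 0.932, -0.001]
contact_force: [0.2, 0.9, 0.5]
width: 0.0856
gripper_force: 0.0
tcp [450.  -84.1 201.2] yaw 47.59
flat 49 63.219344749653544 70.62914518638495 19 ((447.3232116699219, -80.76514434814453), 36.1579704284668) (array([447.1, -81. ]), array([72.2, 61.1]), -40.9)
```

View pics/c8.png

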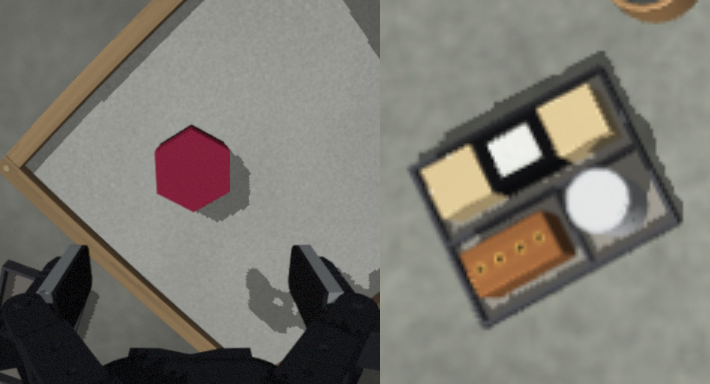

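```bash

python3 -m inch '[{"claw":1,"travel":[-0.01,-0.01,-0.845],"turn":0.005},{"claw":1,"travel":[-0.01,-0.01,-0.845],"turn":0.005},{"claw":1,"travel":[-0.01,-0.01,-0.845],"turn":0.005},{"claw":1,"travel":[-0.01,-0.01,-0.845],"turn":0.005},{"claw":1,"travel":[-0.01,-0.01,-0.845],"turn":0.005}]' 40
python3 -m inch '[{"claw":0.2,"travel":[0,0,0],"turn":0},{"claw":0.2,"travel":[0,0,0],"turn":0},{"claw":0.2,"travel":[0,0,0],"turn":0},{"claw":0.2,"travel":[0,0,0],"turn":0},{"claw":0.2,"travel":[0,0,0],"turn":0}]' 40
python3 -m inch '[{"claw":0.2,"travel":[0,0,0.1],"turn":0},{"claw":0.2,"travel":[0,0,0.35],"turn":0},{"claw":0.2,"travel":[0,0,0.6],"turn":0},{"claw":0.2,"travel":[0,0,0.6],"turn":0}]'
python3 -m inch '[{"claw":0.2,"travel":[0.11,-0.782,0],"turn":-0.061},{"claw":0.2,"travel":[0.11,-0.782,0],"turn":-0.061},{"claw":0.2,"travel":[0.11,-0.782,0],"turn":-0.061},{"claw":0.2,"travel":[0.11,-0.782,0],"turn":-0.061}]'
python3 -m inch '[{"claw":0.2,"travel":[0.11,-0.782,0],"turn":-0.061},{"claw":0.2,"travel":[0.11,-0.782,0],"turn":-0.061},{"claw":0.2,"travel":[0.11,-0.782,0],"turn":-0.061},{"claw":0.2,"travel":[0.11,-0.782,0],"turn":-0.061},{"claw":0.2,"travel":[0.11,-0.782,0],"turn":-0.061}]'
python3 - <<'E'
from look import *
look("w9")
E
```

```text
clock: 18.5
position: [0.4462, -0.0781, 0.0289]
ee_rot: [-0.004, 0.351, 0.937, 0.0]
contact_force: [-1.1, 0.2, -0.0]
width: 0.0854
gripper_force: 0.0
clock: 19.0
position: [0.4499, -0.0807, 0.033]
ee_rot: [0.002, 0.352, 0.936, 0.0]
contact_force: [0.8, 1.6, 6.9]
width: 0.0618
gripper_force: 45.3
clock: 19.4
position: [0.4529, -0.0822, 0.1582]
ee_rot: [0.008, 0.352, 0.936, 0.0]
contact_force: [1.0, -0.3, -0.7]
width: 0.0613
gripper_force: 44.5
clock: 19.8
position: [0.4716, -0.2426, 0.1514]
ee_rot: [0.002, 0.441, 0.897, -0.001]
contact_force: [-0.1, 1.1, -0.9]
width: 0.0615
gripper_force: 44.3
clock: 20.3
position: [0.4919, -0.3943, 0.1503]
ee_rot: [-0.001, 0.524, 0.851, 0.0]
contact_force: [0.0, 0.8, -0.7]
width: 0.0616
gripper_force: 44.3
tcp [ 491.9 -394.3  150.3] yaw 26.81
```

View pics/w9.png

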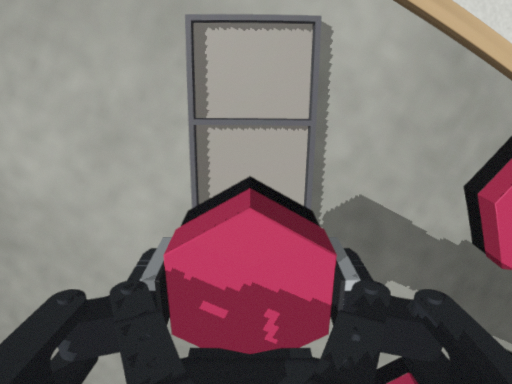

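```bash
python3 - <<'E'
from look import *
P=imaging.camera_params("wrist"); T=toolT()@P["T_tool_cam"]
w=cast(P,T,[(187,16),(321,18),(193,123),(312,122)],.015)*1000
e=w[:2].mean(0); d=w[2:].mean(0); x=(e-d)/np.linalg.norm(e-d); print(np.linalg.norm(e-d),np.linalg.norm(w[0]-w[1]),np.degrees(np.arctan2(x[1],x[0])))
c=(e+d)/2-x*50; print("c",c,"hex",c-37*x,"censer",c+49*x)
E
```

```text
74.73396367342751 94.4855906902193 116.05217921744011
c [ 476.64129715 -363.12574298] hex [ 492.89130849 -396.36633761] censer [ 455.12101185 -319.10441496]
```

```bash

python3 -m inch '[{"claw":0.2,"travel":[0,-0.005,-0.1],"turn":0},{"claw":0.2,"travel":[0,-0.005,-0.3],"turn":0},{"claw":0.2,"travel":[0,-0.005,-0.45],"turn":0},{"claw":0.2,"travel":[0,-0.005,-0.53],"turn":0},{"claw":0.2,"travel":[0,-0.005,-0.56],"turn":0}]'
python3 -m inch '[{"claw":0.2,"travel":[0,0,-0.01],"turn":0},{"claw":0.2,"travel":[0,0,-0.02],"turn":0},{"claw":0.2,"travel":[0,0,-0.03],"turn":0},{"claw":0.2,"travel":[0,0,-0.035],"turn":0},{"claw":0.2,"travel":[0,0,-0.035],"turn":0}]'
python3 -m inch '[{"claw":0.8,"travel":[0,0,0],"turn":0},{"claw":0.8,"travel":[0,0,0],"turn":0},{"claw":0.8,"travel":[0,0,0],"turn":0},{"claw":0.8,"travel":[0,0,0.05],"turn":0},{"claw":0.8,"travel":[0,0,0.3],"turn":0}]'
python3 -m inch '[{"claw":0.8,"travel":[0,0,0.25],"turn":0},{"claw":1,"travel":[0.15,0.865,0.5],"turn":0},{"claw":1,"travel":[0.15,0.865,0.5],"turn":0},{"claw":1,"travel":[0.15,0.865,0.5],"turn":0},{"claw":1,"travel":[0.15,0.865,0.5],"turn":0}]'
python3 -m inch '[{"claw":1,"travel":[0.215,0.9,0],"turn":0},{"claw":1,"travel":[0.215,0.9,0],"turn":0},{"claw":1,"travel":[0.215,0.9,0],"turn":0},{"claw":1,"travel":[0.215,0.9,0],"turn":0},{"claw":1,"travel":[0.215,0.9,0],"turn":0}]'
python3 -m inch '[{"claw":1,"travel":[0.215,0.9,0],"turn":0},{"claw":1,"travel":[0.215,0.9,0],"turn":0},{"claw":1,"travel":[0.215,0.9,0],"turn":0},{"claw":1,"travel":[0.215,0.9,0],"turn":0},{"claw":1,"travel":[0.215,0.9,0],"turn":0}]'
python3 - <<'E'
from look import *
im,P,T=look("w10")
t=imaging.get_image("top"); cv2.imwrite("pics/c10.png",np.hstack([im[:,60:440],cv2.resize(t[190:300,360:470],(384,384))])[:,:,::-1])
hsv=cv2.cvtColor(im,cv2.COLOR_RGB2HSV); H,S,V=[hsv[...,i] for i in range(3)]
m=(S>140); m[260:]=0; m[:,:150]=0; m[:,350:]=0
parts(im,P,T,m,.048)
E
```

```text
clock: 20.85
position: [0.4909, -0.3906, 0.0374]
ee_rot: [-0.003, 0.523, 0.852, 0.001]
contact_force: [-1.1, 0.4, 0.0]
width: 0.0618
gripper_force: 44.3
clock: 21.35
position: [0.4927, -0.3947, 0.033]
ee_rot: [0.001, 0.524, 0.852, 0.0]
contact_force: [-0.3, 0.2, 1.4]
width: 0.0617
gripper_force: 44.5
clock: 21.85
position: [0.4893, -0.3916, 0.088]
ee_rot: [-0.006, 0.524, 0.852, 0.001]
contact_force: [-0.3, -0.4, 0.0]
width: 0.0769
gripper_force: 0.0
clock: 22.35
position: [0.5227, -0.2186, 0.1944]
ee_rot: [0.001, 0.523, 0.852, 0.001]
contact_force: [-0.3, 0.2, -0.3]
width: 0.085
gripper_force: 0.0
clock: 22.85
position: [0.566, -0.0371, 0.1932]
ee_rot: [0.0, 0.521, 0.853, 0.001]
contact_force: [-0.2, -1.0, 0.3]
width: 0.0857
gripper_force: 0.0
clock: 23.35
position: [0.6093, 0.1421, 0.1927]
ee_rot: [0.0, 0.522, 0.853, 0.001]
contact_force: [0.1, -0.2, -0.5]
width: 0.0853
gripper_force: 0.0
tcp [609.3 142.1 192.7] yaw 27.03
[609.9 138.7] [56.  51.6] -63.0 circ [609.6 138.4] 28.3 bbox [219 147 282 213]
```

View pics/c10.png

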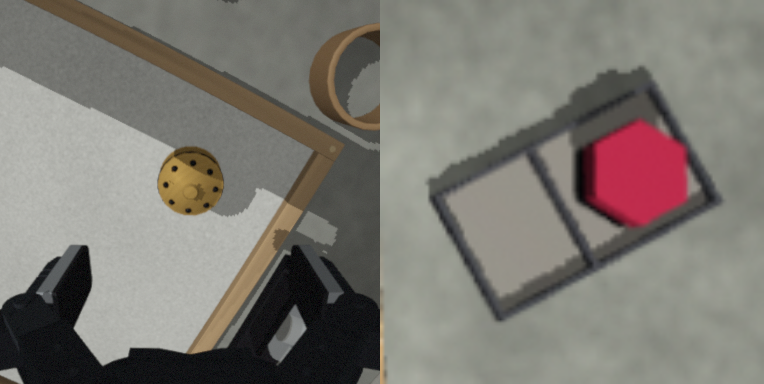

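```bash

python3 -m inch '[{"claw":1,"travel":[0.005,0,-0.785],"turn":0},{"claw":1,"travel":[0.005,0,-0.785],"turn":0},{"claw":1,"travel":[0.005,0,-0.785],"turn":0},{"claw":1,"travel":[0.005,0,-0.785],"turn":0},{"claw":1,"travel":[0.005,0,-0.785],"turn":0}]' 50
python3 -m inch '[{"claw":0,"travel":[0,0,0],"turn":0},{"claw":0,"travel":[0,0,0],"turn":0},{"claw":0,"travel":[0,0,0],"turn":0},{"claw":0,"travel":[0,0,0],"turn":0},{"claw":0,"travel":[0,0,0],"turn":0}]' 50
python3 -m inch '[{"claw":0,"travel":[0,0,0.1],"turn":0},{"claw":0,"travel":[0,0,0.35],"turn":0},{"claw":0,"travel":[0,0,0.6],"turn":0},{"claw":0,"travel":[0,0,0.6],"turn":0}]'
python3 -m inch '[{"claw":0,"travel":[-0.256,-0.76,0],"turn":0},{"claw":0,"travel":[-0.256,-0.76,0],"turn":0},{"claw":0,"travel":[-0.256,-0.76,0],"turn":0},{"claw":0,"travel":[-0.256,-0.76,0],"turn":0}]'
python3 -m inch '[{"claw":0,"travel":[-0.256,-0.76,0],"turn":0},{"claw":0,"travel":[-0.256,-0.76,0],"turn":0},{"claw":0,"travel":[-0.256,-0.76,0],"turn":0},{"claw":0,"travel":[-0.256,-0.76,0],"turn":0}]'
python3 -m inch '[{"claw":0,"travel":[-0.256,-0.76,0],"turn":0},{"claw":0,"travel":[-0.256,-0.76,0],"turn":0},{"claw":0,"travel":[-0.256,-0.76,0],"turn":0},{"claw":0,"travel":[-0.256,-0.76,0],"turn":0},{"claw":0,"travel":[-0.256,-0.76,0],"turn":0}]'
python3 - <<'E'
from look import *
look("w11")
E
```

```text
clock: 23.95
position: [0.6086, 0.1368, 0.0346]
ee_rot: [-0.001, 0.524, 0.852, -0.001]
contact_force: [-0.1, -0.6, 0.7]
width: 0.0852
gripper_force: 0.0
clock: 24.45
position: [0.6116, 0.1385, 0.0387]
ee_rot: [0.003, 0.523, 0.852, 0.002]
contact_force: [-0.1, -1.3, 5.6]
width: 0.0523
gripper_force: 51.8
clock: 24.85
position: [0.6147, 0.1394, 0.1651]
ee_rot: [0.007, 0.523, 0.852, 0.006]
contact_force: [2.0, 0.0, -1.2]
width: 0.0525
gripper_force: 53.6
clock: 25.25
position: [0.556, -0.0175, 0.156]
ee_rot: [0.0, 0.525, 0.851, -0.001]
contact_force: [0.4, 0.4, -2.3]
width: 0.0523
gripper_force: 53.7
clock: 25.65
position: [0.5059, -0.1695, 0.156]
ee_rot: [0.001, 0.525, 0.851, -0.001]
contact_force: [0.4, -0.4, -1.7]
width: 0.0525
gripper_force: 53.8
clock: 26.15
position: [0.4558, -0.3186, 0.1555]
ee_rot: [0.0, 0.525, 0.851, 0.0]
contact_force: [0.4, 0.3, -1.6]
width: 0.0524
gripper_force: 53.8
tcp [ 455.8 -318.6  155.5] yaw 26.79
```

View pics/w11.png

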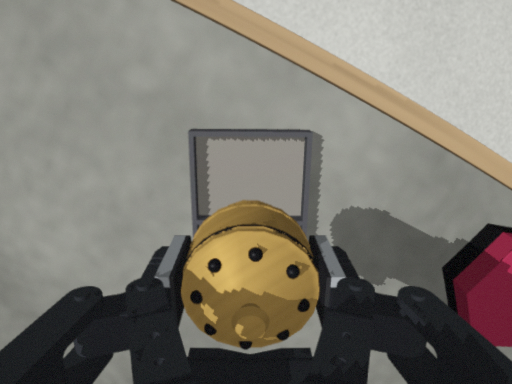

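Censer is held upright and lines up with the smaller compartment (end wall at row 130, columns 190-312). Lowering it now.

```bash

python3 -m inch '[{"claw":0,"travel":[0,0,-0.1],"turn":0},{"claw":0,"travel":[0,0,-0.3],"turn":0},{"claw":0,"travel":[0,0,-0.45],"turn":0},{"claw":0,"travel":[0,0,-0.53],"turn":0},{"claw":0,"travel":[0,0,-0.56],"turn":0}]'
python3 -m inch '[{"claw":0,"travel":[0,0,-0.01],"turn":0},{"claw":0,"travel":[0,0,-0.02],"turn":0},{"claw":0,"travel":[0,0,-0.03],"turn":0},{"claw":0,"travel":[0,0,-0.035],"turn":0},{"claw":0,"travel":[0,0,-0.035],"turn":0}]'
python3 -m inch '[{"claw":0.6,"travel":[0,0,0],"turn":0},{"claw":0.6,"travel":[0,0,0],"turn":0},{"claw":0.6,"travel":[0,0,0],"turn":0},{"claw":0.6,"travel":[0,0,0.05],"turn":0},{"claw":0.6,"travel":[0,0,0.3],"turn":0}]'
python3 -m inch '[{"claw":0.6,"travel":[0,0,0.25],"turn":0},{"claw":0.6,"travel":[-0.1,0.5,0.8],"turn":0},{"claw":0.6,"travel":[-0.1,0.5,0.8],"turn":0},{"claw":0.6,"travel":[-0.1,0.5,0.8],"turn":0},{"claw":0.6,"travel":[-0.1,0.5,0.8],"turn":0}]'
python3 -m inch '[{"claw":0.6,"travel":[-0.2,0.8,0],"turn":0},{"claw":0.6,"travel":[-0.2,0.8,0],"turn":0},{"claw":0.6,"travel":[-0.2,0.8,0],"turn":0},{"claw":0.6,"travel":[-0.2,0.8,0],"turn":0},{"claw":0.6,"travel":[-0.2,0.8,0],"turn":0}]'
python3 - <<'E'
from look import *
t=imaging.get_image("top"); cv2.imwrite("pics/end.png",t[:,:,::-1])
cv2.imwrite("pics/c12.png",np.hstack([cv2.resize(t[170:298,60:170],(330,384)),cv2.resize(t[190:300,360:470],(384,384))])[:,:,::-1])
P=imaging.camera_params("top"); T=P["cam_to_world"]; hsv=cv2.cvtColor(t,cv2.COLOR_RGB2HSV)
m=np.zeros(t.shape[:2],bool); m[190:300,360:470]=hsv[190:300,360:470,1]>90; parts(t,P,T,m,.048,60)
E
```

```text
clock: 26.7
position: [0.4556, -0.314, 0.0415]
ee_rot: [-0.002, 0.522, 0.853, 0.001]
contact_force: [0.1, -0.6, -1.8]
width: 0.0528
gripper_force: 53.8
clock: 27.2
position: [0.4568, -0.3176, 0.0387]
ee_rot: [0.002, 0.524, 0.852, 0.0]
contact_force: [-1.4, 2.3, 7.2]
width: 0.0524
gripper_force: 54.8
clock: 27.7
position: [0.4528, -0.3149, 0.0927]
ee_rot: [-0.006, 0.524, 0.852, 0.001]
contact_force: [0.2, 0.3, 0.7]
width: 0.0683
gripper_force: 0.0
clock: 28.2
position: [0.4368, -0.2153, 0.2624]
ee_rot: [0.005, 0.522, 0.853, 0.001]
contact_force: [1.6, -1.0, 0.4]
width: 0.0685
gripper_force: 0.0
clock: 28.7
position: [0.3947, -0.0557, 0.2564]
ee_rot: [-0.0, 0.522, 0.853, 0.0]
contact_force: [0.6, 0.7, -0.1]
width: 0.0686
gripper_force: 0.0
[ 455.7 -315.5] [58.7 50.7] 88.8 circ [ 456.  -314.9] 30.3 bbox [389 244 414 266]
[ 489.3 -391. ] [78.4 64.3] -65.2 circ [ 490.1 -390.6] 39.2 bbox [417 224 448 254]
```

View pics/c12.png

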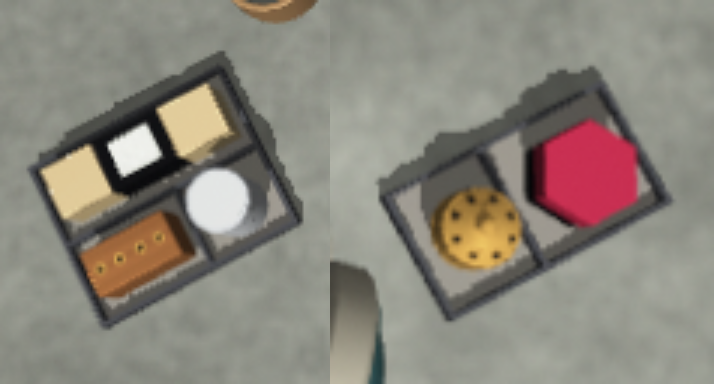

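All five pieces stand in their own compartments and the gripper is clear. Handing in.

```bash
python3 -c "
from rig import ticket; print(ticket.sign_off())"
```

```text
the job is handed in; nothing more can be done
None
```

All five pieces are in their assigned compartments, the bystanders were not touched, and the job was handed in at about 29 s; the sign-off returned no verdict, so I can't confirm the pass.

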